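# Take the hot lid off the heating pot with the lid lifter

## Task

The lid of the heating pot is hot, so never touch it with the robot: take the lid lifter from its rack, hook it under the lid's loop handle, lift the lid off the pot keeping it level, and set it down gently so that it lies flat in the round tray. Then unhook the lifter and hang it back in the notches of its rack by its crossbar. Leave the other things on the worktop where they are.

Things in the scene. Friction and masses are not known exactly. Their poses are not given: they have to be found in the camera images.
- lifter_grip (a point): Lid lifter, loose, 0.2 kg, hanging upright in the rack; this point: centre of its black crossbar, frame: the tool's (z up, y along the bar). Bar 124 mm long (y), 18 wide (x), 20 high, end caps 26 x 28 mm beyond y = +-53 mm; grip its middle from above across the 18 mm. An 8 mm rod goes down from its centre, cranks back to x = -14 mm (28 to 42 mm below) and ends in the hook
- lifter_hook (a point): Seat of the lifter's U-shaped hook (upper side of the bottom of the U), straight below the grip point by 80 mm, same axes. The U of 8 mm rod lies in the tool's x-z plane, open upward, 20 mm wide inside: rod behind at x = -14 mm, upturned tip at x = +14 mm (outer face +18) rising 12 mm above the seat; underside 8 mm below the seat. The tip faces the tool's +x
- rack: Fixed rack: base 100 x 140 mm, 10 mm thick, two uprights 8 mm thick at y = +-41 mm, each with an open notch on top, 28 mm wide (x), 14 deep, floor 110 mm up. The crossbar lies along y in both notches, grip point at x = 0, y = 0, 120 mm above the origin, end caps outside the uprights (8 mm play in y each way), hook tip to the rack's +x at the start. Origin: centre of the underside
- lid: Loose round steel lid on the pot, 0.28 to 0.45 kg. Origin: centre of its underside, z up. Plug of 88 mm diameter, 6 mm high, under a flange of 120 mm diameter, 6 mm thick: top face 12 mm above the origin. On it an upright loop handle of 6 mm round bar in the lid's y-z plane, legs at y = +-26 mm
- lid_loop (a point): Underside of the top bar of the lid's loop handle at its middle, 54 mm above the lid's origin (42 mm above its top face), same axes as the lid. The bar arches slightly down to both sides (3 mm at y = +-14 mm), then down to the legs. A hook enters the loop along the lid's x axis, from either side; caught here the lid hangs level
- pot: Fixed heating pot: grey base 126 x 126 mm with a round steel pot on it, outer diameter 112 mm, inner 102 mm, rim 65 mm above the worktop. The lid's flange lies on the rim, its plug inside with 7 mm play all round; the lid's origin is then 59 mm up. Origin: centre of the underside, at worktop height
- tray: Fixed shallow round aluminium tray for the hot lid: outer diameter 168 mm, inner 160 mm, flat floor 6 mm above the worktop, rim 16 mm above it. With the lid flat in it the lid's origin is 6 mm above the tray's origin. Origin: centre of the underside, at worktop height. (Above the worktop a fixed gantry beam crosses in y at x = 0.58 m, underside 0.55 m up.)
- pliers: Bystander: needle-nose pliers lying on the worktop, 153 x 50 x 13 mm
- nozzle: Bystander: copper welding nozzle standing on the worktop, 24 mm wide, 32 mm high
- fuse_carton: Bystander: small carton, 58 x 75 x 30 mm
- tape: Bystander: roll of masking tape lying flat, 96 mm diameter, 24 mm high
- lens_box: Bystander: small flat box lying on the worktop, 50 x 50 x 15 mm
- pen: Bystander: marker pen lying on the worktop, 128 x 15 mm
Not all that is in view belongs to the job. There is more than one size of the part that bears lifter_grip; the job needs the larger.

How it is judged:
By the outcome, as a careful person would: the job done as asked, in the order asked, and still so for the second after the job is handed in, with the robot touching nothing.
It also fails if it takes over 64 s, if anything falls off the work surface, if the arm or the gripper's body presses on something with over 40 N, if the wrist force passes 120 N, or if a joint passes its speed limit or range.

## Robot

A 7-joint arm with a two-finger parallel gripper is mounted at the origin on a cart in front of the work surface, level with it; the furniture and walls round the work are solid. World frame = base frame: x ahead of the robot, y to its left, z up, the work surface at z = 0. Lengths are in m, angles in rad, forces in N, time in s.
With the tool pointing down it reaches from about 0.425 to 1.025 m from the base axis. Payload 9.4 kg.
Tool frame: the origin (TCP) lies midway between the tips of the shut fingers; the grasp point (between the pads) lies 19 mm behind it; z points along the fingers, y is the direction in which the jaws open and shut (so a half turn about z gives the same grasp; the last joint's range is limited). The gripper opens to 85 mm and grips with 20 to 120 N. Pads are 22 mm wide; open, the fingers measure 114 mm over their backs; the gripper's body (76 mm by 85 mm) begins 54 mm behind the grasp point. The pads swing forward as they close: fully open they stand 13 mm farther back than shut.
Start: joints at [1.235, 0.599, -0.003, 1.599, 0.002, 0.943, -0.08], TCP at [0.186, -0.701, 0.231] pointing down, gripper open.
Joint ranges: [-2.57, 2.57], [-0.35, 1.97], [-1.29, 1.29], [0.11, 2.56], [-1.05, 4.19], [0.11, 1.86], [-2.63, 2.63]. Speed limits (rad/s): [2.22, 2.22, 3.01, 3.01, 3.14, 3.14, 3.14].

## Interface

Orientations are given as [roll, pitch, yaw] about the fixed x, y, z axes, in that order (R = Rz(yaw) Ry(pitch) Rx(roll)).
In Python, from plant import * gives the robot as it stands.
- The arm moves only by the tool arm_command, never from a script. Its argument "plan" is a list of rows, each a list of 2 entries, a list of its own where there are three numbers: the shift along the tool's x, y, z normalised to -1 to 1, where 1 is 0.2 m, then the turn, a rotation vector about the tool's x, y, z normalised to -1 to 1, where 1 is 90 degrees. In form: [[[x, y, z], [wx, wy, wz]], ...]. A call has 1 to 20 rows; each row shifts and turns the commanded pose from where the row before left it, along the tool's axes as they then stand; what a row does not reach is not made up. A row lasts 1/8 s, in which the tool goes at most 62.5 mm and 10.7 degrees, less where a joint would pass 70% of its speed; a pose out of reach is approached as far as the arm can. A call with a number of a shift or a turn outside -1 to 1 is refused whole. A call with a gripper value outside its range is refused whole. "fingers" is the closure, from -1 (fully open) to 1 (shut), so that 0 is half open, set as the call begins (left out, the last holds). The fingers move at their own pace and stop on an object; "grip_force" is the grip in N (left out, the last holds). Time passes only in rows, so rows that do not move let the fingers close. It gives the time, the measured TCP pose, the force and the opening at its end, in the units of the state.
- sense(): the state, without advancing time (a new reading comes with each control period).
- capture(name): name is "scene" or "top"; returns (picture, depth): 400x640x3 uint8, blue, green, red; 400x640 float32, m along the optical axis (not along the pixel's ray), 0 where there is no reading.
- calibration(name): a dict with "intrinsics" (3x3 intrinsics, pixels), "rvec" (rotation vector, rad) and "tvec" (3), from world to camera coordinates, as OpenCV has them. Camera axes: x right, y down, z forward; pixel columns grow to the right and rows downward; lengths in m; the calibration is good to about 2 mm. A picture is of the moment at which its call begins. calibration takes no time and is no camera call.
- job_done(): hands the job in, once; it reports no verdict.
Trained networks look in the newest picture that a camera, given by its name, has taken for a name from the list of things; names that differ only in an ending like _2 or _b are one class to them, and where a whole thing is asked for, a point or a joint stands for the part that bears it (a point fixed in the world has none). Each returns a list of dicts, best first, with "p" (0 to 1); they miss things now and then, are a little off and sometimes report something else, mostly with a low value. They report only what shows in the picture. A call takes as long as a camera call. They do not tell look-alikes from the thing itself.
- look_for(thing, camera): "at" ([x, y, z] in m, in the coordinates of the camera as it stood for that picture, good to about 4 mm: the middle of the surface that is visible of it).
- place_of(thing, camera): "at" ([x, y, z] in m, in the coordinates of the camera as it stood for that picture, good to about 4 mm: a listed point, or the origin of a listed thing).
The state is a dict: "clock": time; "joint_positions": joint angles; "dq": joint speeds; "joint_torque": joint torques, N m; "tcp_pos": TCP position; "tool_rot": TCP orientation; "contact_force": force on the tool from outside, world axes, zero at the start; "wrist_torque": the same for the moment, N m; "gripper_width": finger opening in m.
Only numpy, scipy, OpenCV 4.12 (cv2) and the standard library are available. Lean on these libraries where they do the work, as an engineer would, in place of code of your own. Each camera call takes 0.05 s, during which the arm holds its last target.

## Working session

There is one attempt and no reset: what is moved stays moved. The work goes in short steps, Python scripts to look and compute and a tool call to move; the robot and the scene stay as the last step left them, time stands still between calls to the robot, and variables do not carry over. Pictures are saved under pics/ and viewed, and the job is handed in when it is done.

Besides the shell and the picture viewer there is one more tool, called after "Request:" as a command line: name --argument value ..., lists and objects as JSON in quotes. arm_command: Moves the arm, as the interface text tells. Its arguments: {"type":"object","properties":{"plan":{"type":"array"},"fingers":{"type":"number"},"grip_force":{"type":"number"}},"required":["plan"]}

```bash
ls; mkdir -p pics; cat > h.py <<'E'
from plant import *
import numpy as np, cv2
def cam(n):
    c=calibration(n); K=np.array(c["intrinsics"]);R=cv2.Rodrigues(np.array(c["rvec"],float))[0];t=np.array(c["tvec"],float).ravel()
    return K,R,t
def w(n,p):
    K,R,t=cam(n); return R.T@(np.array(p)-t)
def px(n,P):
    K,R,t=cam(n); q=K@(R@np.array(P)+t); return q[:2]/q[2]
def cloud(n,d):
    K,R,t=cam(n); v,u=np.mgrid[:d.shape[0],:d.shape[1]]
    X=np.stack([(u-K[0,2])/K[0,0]*d,(v-K[1,2])/K[1,1]*d,d],-1)
    return (X-t)@R
E
python3 - <<'E'
from h import *
s=sense(); print(s)
for n in ("scene","top"):
    im,d=capture(n); cv2.imwrite(f"pics/{n}0.png",im); np.save(f"{n}0.npy",d); print(n,cam(n))
    for th in ("lifter_grip","lifter_hook","rack","lid","lid_loop","pot","tray"):
        for r in place_of(th,n)[:4]: print(n,th,round(r["p"],2),np.round(w(n,r["at"]),4),np.round(px(n,w(n,r["at"]))))
print(sense()["clock"])
E
```

```text
pics
{'clock': 0.0, 'joint_positions': array([ 1.23527704,  0.60009004, -0.00250854,  1.60014362,  0.00176651,
        0.94290192, -0.07978048]), 'dq': array([ 8.73497847e-05, -9.32092408e-04, -2.87433358e-04, -1.32120756e-03,
        5.49511532e-04, -1.97955480e-04, -2.40796988e-03]), 'joint_torque': array([-2.12583059e-04, -7.76436996e+01,  1.56490736e+00, -2.57999575e+01,
        1.23495748e-02,  9.13548953e-03, -1.05295859e-05]), 'tcp_pos': array([ 0.18540437, -0.70039726,  0.23043789]), 'tool_rot': array([-3.14005773e+00,  1.34111479e-04,  2.58849086e-01]), 'contact_force': array([-0.21295028,  0.16832699, -0.66355443]), 'wrist_torque': array([ 0.01504073, -0.01457949, -0.02670033]), 'gripper_width': 0.08541572132901018}
scene (array([[473.21204667,   0.        , 321.11687273],
       [  0.        , 473.21204667, 192.69790765],
       [  0.        ,   0.        ,   1.        ]]), array([[-0.75893026, -0.65110776,  0.00914041],
       [-0.47196662,  0.54034433, -0.69661719],
       [ 0.44863389, -0.53299784, -0.71738479]]), array([0.35457334, 0.3464042 , 1.46608572]))
scene lifte
[... 755 characters left out ...]
     ]]), array([[ 0.02098027, -0.99977642,  0.00263315],
       [-0.98229058, -0.02110366, -0.18617155],
       [ 0.1861855 ,  0.00131941, -0.98251373]]), array([-0.06515613,  0.55196429,  1.38221249]))
top lifter_grip 0.96 [ 0.4345 -0.2756  0.1217] [394. 244.]
top lifter_grip 0.58 [ 0.4123 -0.4572  0.0602] [455. 256.]
top lifter_hook 0.52 [ 0.4128 -0.4536  0.0077] [449. 257.]
top rack 0.64 [ 0.4371 -0.2793 -0.001 ] [389. 248.]
top lid 0.74 [0.4682 0.0019 0.0606] [293. 233.]
top lid 0.56 [ 0.4338 -0.2814  0.0008] [390. 249.]
top lid_loop 0.69 [ 0.4626 -0.0041  0.1154] [295. 232.]
top lid_loop 0.56 [0.5465 0.1762 0.0052] [237. 208.]
top lid_loop 0.18 [ 0.6366 -0.1622  0.0032] [350. 181.]
0.8
```

View images.

View pics/scene0.png

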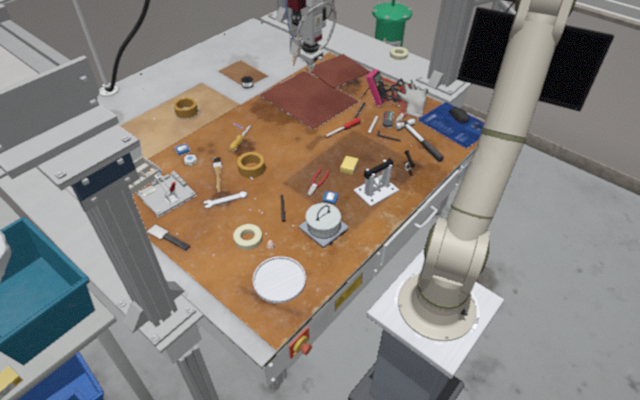

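View pics/top0.png

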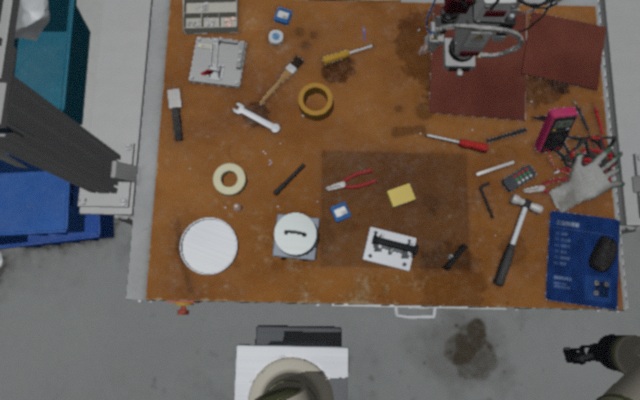

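```bash
python3 - <<'E'
import cv2
a=cv2.imread("pics/top0.png"); cv2.imwrite("pics/top0c.png",cv2.resize(a[180:310,240:500],None,fx=3,fy=3,interpolation=cv2.INTER_CUBIC))
a=cv2.imread("pics/scene0.png"); cv2.imwrite("pics/scene0c.png",cv2.resize(a[120:280,270:450],None,fx=3.7,fy=3.7,interpolation=cv2.INTER_CUBIC))
E
```

```text
(no output)
```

View pics/top0c.png

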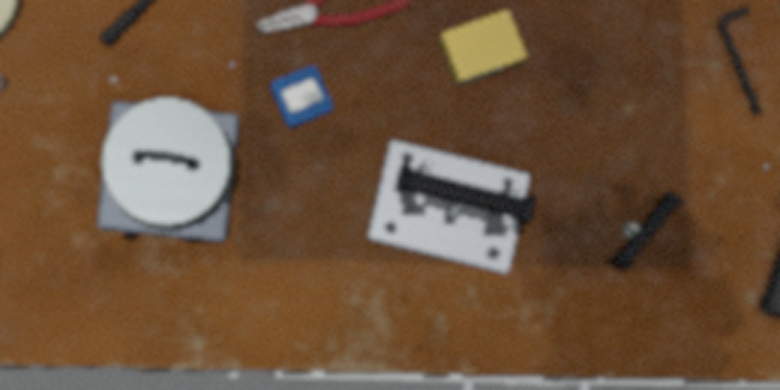

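View pics/scene0c.png

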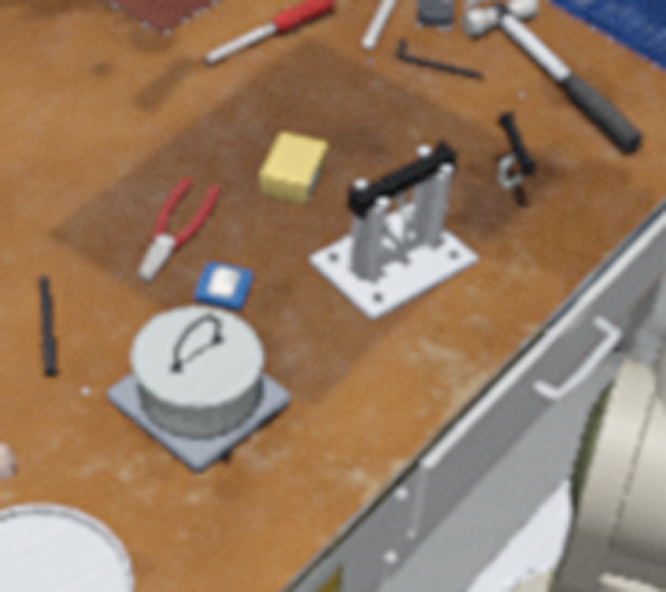

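```bash
python3 - <<'E'
from h import *
for n in ("top","scene"):
    d=np.load(n+"0.npy"); P=cloud(n,d); ok=d>0
    def sel(c,r,z0,z1):
        m=ok&(np.hypot(P[...,0]-c[0],P[...,1]-c[1])<r)&(P[...,2]>z0)&(P[...,2]<z1); return P[m]
    q=sel((.434,-.278),.08,.112,.15)
    c,(L,W),a=cv2.minAreaRect(q[:,:2].astype(np.float32)); 
    u,s,v=np.linalg.svd(q[:,:2]-q[:,:2].mean(0)); print(n,"bar",len(q),c,L,W,a,np.round(v[0],3),"z",np.percentile(q[:,2],[50,90]), "yaw",np.degrees(np.arctan2(-v[0][0],v[0][1])))
    t=(q[:,:2]-q[:,:2].mean(0))@v[0]; print(" ends",q[:,:2].mean(0)+v[0]*t.min(),q[:,:2].mean(0)+v[0]*t.max())
    # rack base
    q=sel((.434,-.278),.1,.006,.016); r=cv2.minAreaRect(q[:,:2].astype(np.float32)); print(" base",len(q),r, np.median(q[:,2]))
    q=sel((.434,-.278),.035,.02,.105); print(" mid",len(q)); print(np.round(q[np.argsort(q[:,2])][::max(1,len(q)//15)],3))
    q=sel((.463,0),.08,.066,.08); r=cv2.minEnclosingCircle(q[:,:2].astype(np.float32)); print(" lid",len(q),r,np.median(q[:,2]))
    q=sel((.463,0),.05,.09,.13); print(" loop",len(q), q.mean(0),q.max(0)); 
    u,s,v=np.linalg.svd(q[:,:2]-q[:,:2].mean(0)); print(s,v[0],np.degrees(np.arctan2(-v[0][0],v[0][1])))
    q=sel((.43,.257),.1,.011,.03); r=cv2.minEnclosingCircle(q[:,:2].astype(np.float32)); print(" tray rim",len(q),r,np.median(q[:,2]))
    q=sel((.46,0),.11,.005,.05); print(" potbase",len(q),cv2.minAreaRect(q[:,:2].astype(np.float32)))
E
```

```text
top bar 404 (0.43582379817962646, -0.27615487575531006) 0.12428385764360428 0.039674244821071625 76.39147186279297 [0.228 0.974] z [0.13135118 0.13577387] yaw -13.178056508576226
 ends [ 0.41979928 -0.33627671] [ 0.44813555 -0.21525596]
 base 1155 ((0.4318290054798126, -0.2784079909324646), (0.18602018058300018, 0.19910210371017456), 9.221209526062012) 0.0109852667766313
 mid 27
[[ 0.436 -0.275  0.032]
 [ 0.43  -0.274  0.039]
 [ 0.433 -0.276  0.041]
 [ 0.43  -0.27   0.043]
 [ 0.427 -0.27   0.044]
 [ 0.435 -0.276  0.044]
 [ 0.426 -0.272  0.048]
 [ 0.42  -0.269  0.05 ]
 [ 0.417 -0.272  0.051]
 [ 0.423 -0.269  0.052]
 [ 0.419 -0.27   0.061]
 [ 0.421 -0.269  0.067]
 [ 0.418 -0.271  0.073]
 [ 0.418 -0.273  0.078]
 [ 0.426 -0.27   0.081]
 [ 0.42  -0.273  0.082]
 [ 0.423 -0.27   0.082]
 [ 0.42  -0.275  0.082]
 [ 0.42  -0.27   0.083]
 [ 0.426 -0.278  0.083]
 [ 0.428 -0.272  0.084]
 [ 0.425 -0.275  0.086]
 [ 0.428 -0.275  0.087]
 [ 0.425 -0.272  0.087]
 [ 0.422 -0.274  0.089]
 [ 0.428 -0.277  0.09 ]
 [ 0.422 -0.271  0.093]]
 lid 1314 ((0.46564266085624695, -0.002882053842768073), 0.0598918162
[... 921 characters left out ...]
]
 [ 0.44  -0.278  0.052]
 [ 0.413 -0.27   0.065]
 [ 0.412 -0.267  0.072]
 [ 0.414 -0.276  0.075]
 [ 0.416 -0.271  0.083]
 [ 0.435 -0.279  0.085]
 [ 0.411 -0.27   0.087]
 [ 0.427 -0.279  0.09 ]
 [ 0.429 -0.282  0.092]
 [ 0.432 -0.273  0.097]]
 lid 669 ((0.4606974124908447, -0.0013241436099633574), 0.0630536824464798) 0.07123805401146406
 loop 33 [0.46029687 0.00162704 0.10907315] [0.46821869 0.02660236 0.12176928]
[0.10241438 0.0119104 ] [0.15025253 0.98864765] -8.64156118882871
 tray rim 304 ((0.42668017745018005, 0.25371864438056946), 0.08571755141019821) 0.014728159195672393
 potbase 575 ((0.4517061710357666, 0.021627277135849), (0.21573081612586975, 0.152565598487854), 22.53443145751953)
```

Request:
arm_command --plan '[[[0, 0, 0], [0, 0, -0.114]], [[0, 0, 0], [0, 0, -0.114]], [[0, 0, 0], [0, 0, -0.114]], [[0, 0, 0], [0, 0, -0.114]], [[0, 0, 0], [0, 0, -0.114]], [[0, 0, 0], [0, 0, -0.115]], [[0.196, 0.059, 0.012], [0, 0, 0]], [[0.196, 0.059, 0.012], [0, 0, 0]], [[0.196, 0.059, 0.012], [0, 0, 0]], [[0.196, 0.059, 0.012], [0, 0, 0]], [[0.196, 0.059, 0.012], [0, 0, 0]], [[0.196, 0.059, 0.012], [0, 0, 0]], [[0.196, 0.059, 0.012], [0, 0, 0]], [[0.196, 0.059, 0.012], [0, 0, 0]], [[0.196, 0.059, 0.012], [0, 0, 0]], [[0.196, 0.059, 0.012], [0, 0, 0]], [[0.196, 0.059, 0.012], [0, 0, 0]], [[0.196, 0.059, 0.012], [0, 0, 0]]]' --fingers -1

```text
clock: 3.05
tcp_pos: [0.4339, -0.2756, 0.2027]
tool_rot: [3.141, 0.0, 1.335]
contact_force: [-0.1, -0.2, 0.6]
gripper_width: 0.0856
```

```bash
cat >> h.py <<'E'
def shot(tag,cx,cy,n="scene",r=60,f=5):
    im,d=capture(n); np.save(f"{n}{tag}.npy",d); cv2.imwrite(f"pics/{n}{tag}_full.png",im)
    c=im[max(0,cy-r):cy+r,max(0,cx-r):cx+r]; cv2.imwrite(f"pics/{n}{tag}.png",cv2.resize(c,None,fx=f,fy=f,interpolation=cv2.INTER_CUBIC))
    return im,d
E
python3 - <<'E'
from h import *
shot("1",380,165); shot("1",392,244,"top"); print(sense()["tcp_pos"],sense()["joint_positions"])
E
python3 -c "
import cv2,numpy as np
a=cv2.imread('pics/scene1.png')[:,:];b=cv2.imread('pics/top1.png')
cv2.imwrite('pics/c1.png',cv2.resize(np.hstack([a,b]),(800,400)))"
```

```text
[ 0.43574243 -0.27258027  0.2027045 ] [ 0.70607941  0.40604373 -0.34515704  2.09261029  0.21277372  0.67455419
 -0.00983555]
```

View pics/c1.png

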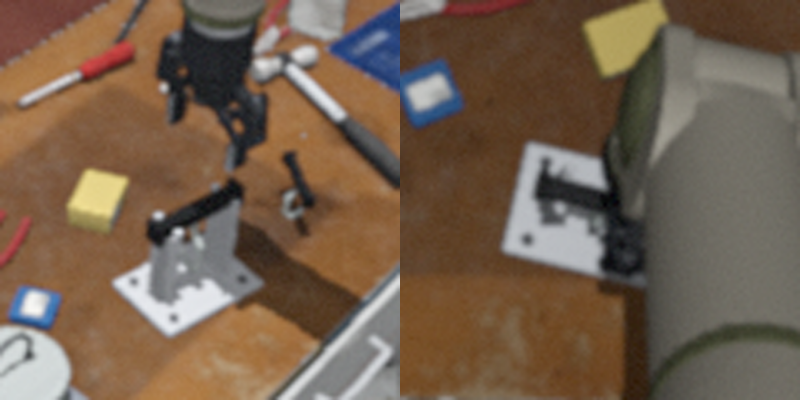

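Request:
arm_command --plan '[[[-0.012, -0.008, 0.08], [0, 0, 0]], [[0, 0, 0.1], [0, 0, 0]], [[0, 0, 0.1], [0, 0, 0]], [[0, 0, 0.1], [0, 0, 0]], [[0, 0, 0.08], [0, 0, 0]], [[0, 0, 0.04], [0, 0, 0]], [[0, 0, 0], [0, 0, 0]], [[0, 0, 0], [0, 0, 0]]]' --fingers -1

```text
clock: 4.15
tcp_pos: [0.4313, -0.2788, 0.103]
tool_rot: [3.141, 0.0, 1.335]
contact_force: [0.3, -0.2, 0.7]
gripper_width: 0.0854
```

```bash
python3 - <<'E'
from h import *
s=sense();print(s["tcp_pos"],s["contact_force"])
shot("2",380,165); s=sense();print(s["tcp_pos"],s["contact_force"])
E
```

```text
[ 0.43130486 -0.27884208  0.10298513] [ 0.29552118 -0.18684497  0.7067664 ]
[ 0.43131026 -0.2788347   0.10303512] [ 0.4337864  -0.56202177  0.31844603]
```

View pics/scene2.png

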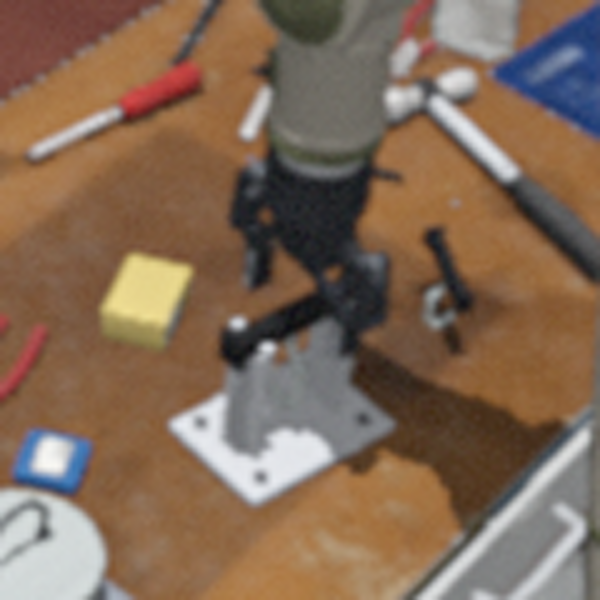

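Request:
arm_command --plan '[[[0, 0, 0], [0, 0, 0]], [[0, 0, 0], [0, 0, 0]], [[0, 0, 0], [0, 0, 0]], [[0, 0, 0], [0, 0, 0]], [[0, 0, 0], [0, 0, 0]], [[0, 0, 0], [0, 0, 0]], [[0, 0, 0], [0, 0, 0]], [[0, 0, 0], [0, 0, 0]]]' --fingers 1 --grip_force 80

```text
clock: 5.2
tcp_pos: [0.4312, -0.2786, 0.1028]
tool_rot: [3.141, 0.0, 1.335]
contact_force: [-0.2, 0.3, 5.1]
gripper_width: 0.0167
```

Request:
arm_command --plan '[[[0, 0, -0.03], [0, 0, 0]], [[0, 0, -0.08], [0, 0, 0]], [[0, 0, -0.1], [0, 0, 0]], [[0, 0, -0.1], [0, 0, 0]], [[0, 0, -0.1], [0, 0, 0]], [[0, 0, -0.1], [0, 0, 0]], [[0, 0, -0.08], [0, 0, 0]], [[0, 0, 0], [0, 0, 0]], [[0, 0, 0], [0, 0, 0]]]'

```text
clock: 6.32
tcp_pos: [0.4307, -0.2785, 0.2199]
tool_rot: [-3.141, -0.0, 1.335]
contact_force: [0.5, 0.1, -2.1]
gripper_width: 0.0166
```

```bash
python3 - <<'E'
from h import *
shot("3",370,150); s=sense();print(s["tcp_pos"],s["contact_force"],s["gripper_width"],s["joint_positions"])
E
```

```text
[ 0.43061625 -0.27838344  0.21974339] [-0.01371909  0.31264777 -2.55983815] 0.016408189799123934 [ 0.73067015  0.38264832 -0.35657956  2.07568206  0.1996351   0.7164588
  0.0104164 ]
```

View pics/scene3.png

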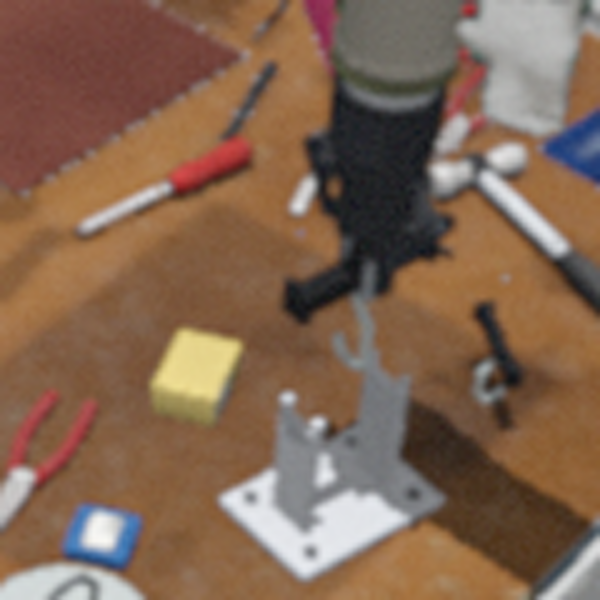

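Request:
arm_command --plan '[[[0, 0, 0], [0, 0, -0.061]], [[0.1, -0.013, 0], [0, 0, 0]], [[0.16, -0.021, 0], [0, 0, 0]], [[0.174, -0.023, 0], [0, 0, 0]], [[0.174, -0.023, 0], [0, 0, 0]], [[0.174, -0.023, 0], [0, 0, 0]], [[0.174, -0.023, 0], [0, 0, 0]], [[0.174, -0.023, 0], [0, 0, 0]], [[0.16, -0.021, 0], [0, 0, 0]], [[0.1, -0.013, 0], [0, 0, 0]], [[0, 0, 0], [0, 0, 0]], [[0, 0, 0], [0, 0, 0]]]'

```text
clock: 7.88
tcp_pos: [0.4331, 0.0017, 0.2202]
tool_rot: [-3.141, 0.0, 1.43]
contact_force: [-1.0, -0.9, -1.7]
gripper_width: 0.0167
```

```bash
python3 - <<'E'
from h import *
shot("4",320,190); shot("4",295,235,"top");s=sense();print(s["tcp_pos"],s["tool_rot"],s["contact_force"],s["gripper_width"],s["joint_positions"])
for n in("scene","top"):
  for th in ("lifter_grip","lifter_hook","lid_loop"):
    for r in place_of(th,n)[:2]: print(n,th,round(r["p"],2),np.round(w(n,r["at"]),4),np.round(px(n,w(n,r["at"]))))
E
```

```text
[0.43334551 0.00114817 0.22028569] [-3.14106116e+00  3.78238517e-04  1.42911938e+00] [-0.58599926  0.26933655 -2.30404553] 0.01673581001984421 [ 0.22839266  0.29875666 -0.45412059  2.23061237  0.21449976  0.65276399
 -0.52124163]
scene lifter_grip 0.53 [0.4312 0.0035 0.2389] [330. 186.]
scene lifter_grip 0.43 [ 0.4066 -0.4573  0.065 ] [409. 157.]
scene lifter_hook 0.73 [0.4334 0.0089 0.156 ] [328. 204.]
scene lifter_hook 0.43 [ 0.3998 -0.4533  0.0012] [408. 171.]
scene lid_loop 0.58 [0.4656 0.0028 0.1099] [321. 208.]
top lifter_grip 0.54 [ 0.4082 -0.4566  0.061 ] [455. 257.]
top lifter_hook 0.68 [ 0.4135 -0.4544  0.0056] [449. 257.]
```

View pics/scene4.png

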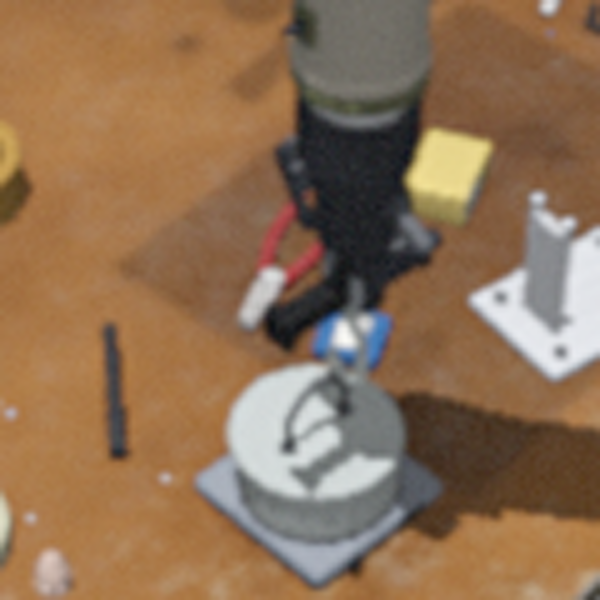

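View pics/top4.png

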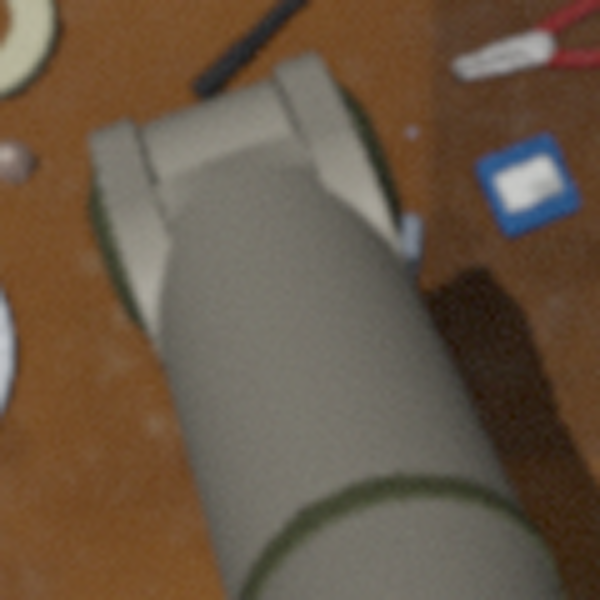

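Request:
arm_command --plan '[[[0, -0.012, 0.05], [0, 0, 0]], [[0, 0, 0.08], [0, 0, 0]], [[0, 0, 0.08], [0, 0, 0]], [[0, 0, 0.08], [0, 0, 0]], [[0, 0, 0.045], [0, 0, 0]], [[0, 0, 0], [0, 0, 0]], [[0, 0, 0], [0, 0, 0]]]'

```text
clock: 9.15
tcp_pos: [0.4315, 0.0022, 0.1537]
tool_rot: [3.141, -0.0, 1.431]
contact_force: [0.0, -1.3, -1.7]
gripper_width: 0.0166
```

```bash
python3 - <<'E'
from h import *
shot("5",322,200,r=40,f=10); s=sense();print(s["tcp_pos"],s["contact_force"])
E
python3 -c "
import cv2
cv2.imwrite('pics/scene5s.png',cv2.resize(cv2.imread('pics/scene5.png'),(600,600)))"
```

```text
[0.43154311 0.00222166 0.1538426 ] [ 0.49842148 -0.16272056 -2.42757919]
```

View pics/scene5s.png

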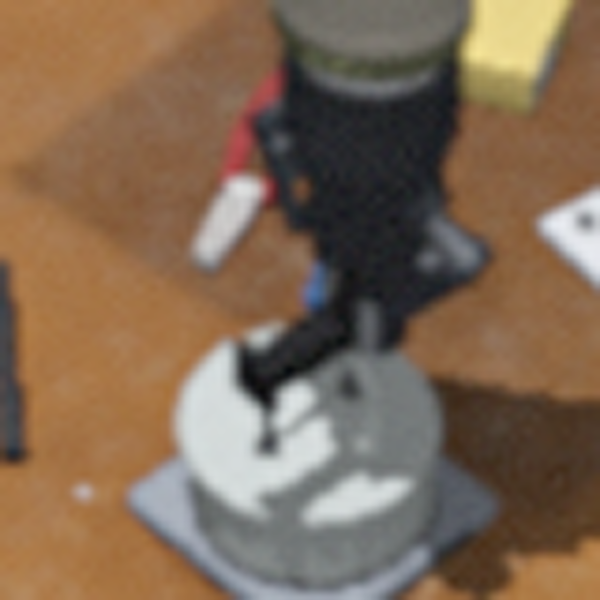

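Request:
arm_command --plan '[[[0, 0.02, 0], [0, 0, 0]], [[0, 0.03, 0], [0, 0, 0]], [[0, 0.03, 0], [0, 0, 0]], [[0, 0.03, 0], [0, 0, 0]], [[0, 0.03, 0], [0, 0, 0]], [[0, 0.019, 0], [0, 0, 0]], [[0, 0, 0], [0, 0, 0]]]'

```text
clock: 10.07
tcp_pos: [0.463, -0.0023, 0.1534]
tool_rot: [-3.141, -0.0, 1.43]
contact_force: [-0.3, -0.1, -2.1]
gripper_width: 0.0167
```

```bash
python3 - <<'E'
from h import *
im,d=shot("6",322,200,r=40,f=10); s=sense();print(s["tcp_pos"],s["contact_force"])
r=place_of("lid","scene");print([(x["p"],w("scene",x["at"])) for x in r[:2]])
E
python3 -c "
import cv2
cv2.imwrite('pics/scene6s.png',cv2.resize(cv2.imread('pics/scene6.png'),(600,600)))"
```

```text
[ 0.4626886  -0.0022911   0.15336693] [ 0.13104517  0.41523265 -2.48505908]
[(0.83, array([ 0.4649014 , -0.0026451 ,  0.05821992]))]
```

View pics/scene6s.png

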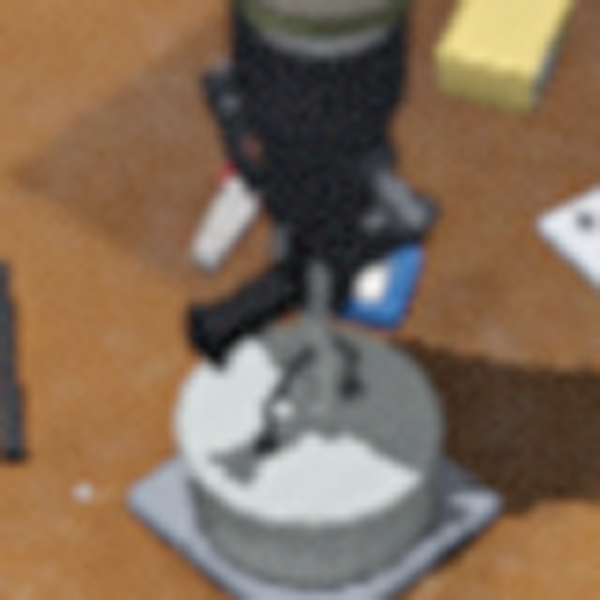

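Request:
arm_command --plan '[[[0, 0, -0.04], [0, 0, 0]], [[0, 0, -0.035], [0, 0, 0]], [[0, 0, -0.015], [0, 0, 0]], [[0, 0, -0.012], [0, 0, 0]], [[0, 0, -0.012], [0, 0, 0]], [[0, 0, -0.012], [0, 0, 0]], [[0, 0, 0], [0, 0, 0]]]'

```text
clock: 11.05
tcp_pos: [0.4626, -0.0023, 0.1786]
tool_rot: [-3.141, 0.0, 1.431]
contact_force: [-0.0, -0.2, -5.0]
gripper_width: 0.0168
```

Request:
arm_command --plan '[[[0, 0, -0.01], [0, 0, 0]], [[0, 0, -0.015], [0, 0, 0]], [[0, 0, -0.02], [0, 0, 0]], [[0, 0, -0.025], [0, 0, 0]], [[0, 0, -0.025], [0, 0, 0]], [[0, 0, -0.01], [0, 0, 0]], [[0, 0, 0], [0, 0, 0]]]'

```text
clock: 11.92
tcp_pos: [0.4628, -0.0023, 0.1998]
tool_rot: [3.141, 0.0, 1.431]
contact_force: [0.2, -0.4, -5.6]
gripper_width: 0.0167
```

```bash
python3 - <<'E'
from h import *
im,d=shot("7",322,190,r=40,f=10); s=sense();print(s["tcp_pos"],s["contact_force"])
P=cloud("scene",d); m=(d>0)&(np.hypot(P[...,0]-.463,P[...,1])<.065)&(P[...,2]>.08)&(P[...,2]<.11);q=P[m]
q=q[np.abs(q[:,2]-np.median(q[:,2]))<.006]
A=np.c_[q[:,:2]-q[:,:2].mean(0),np.ones(len(q))];k=np.linalg.lstsq(A,q[:,2],rcond=None)[0];print(len(q),np.degrees(k[:2]),k[2],cv2.minEnclosingCircle(q[:,:2].astype(np.float32)))
E
python3 -c "
import cv2
cv2.imwrite('pics/scene7s.png',cv2.resize(cv2.imread('pics/scene7.png'),(600,600)))"
```

```text
[ 0.46273284 -0.00233931  0.19968384] [-0.60705067 -0.26499613 -5.63233883]
561 [-0.07967544  3.88684078] 0.09598320125983814 ((0.4614630341529846, 0.002962056314572692), 0.06096605956554413)
```

View pics/scene7s.png

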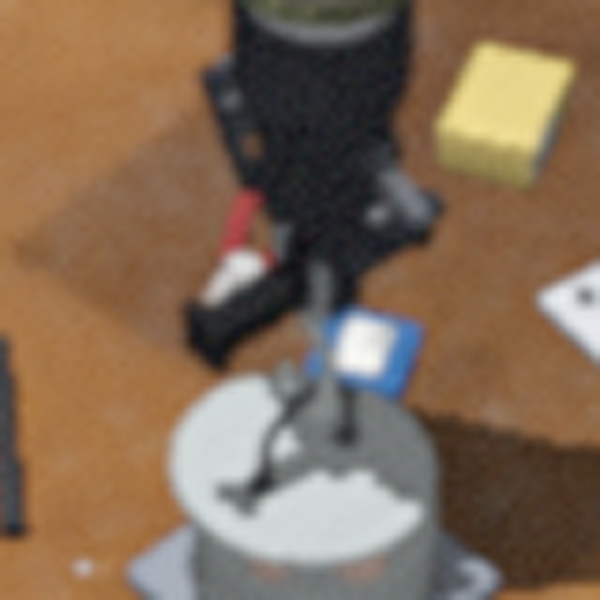

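```bash
python3 - <<'E'
from h import *
def fit(f,zc,c=(.463,0)):
    d=np.load(f);P=cloud("scene",d); m=(d>0)&(np.hypot(P[...,0]-c[0],P[...,1]-c[1])<.05)
    k=[0,0,zc]
    for i in range(6):
        r=P[...,2]-(k[0]*(P[...,0]-c[0])+k[1]*(P[...,1]-c[1])+k[2]); q=P[m&(np.abs(r)<.008)]
        A=np.c_[q[:,0]-c[0],q[:,1]-c[1],np.ones(len(q))];k=np.linalg.lstsq(A,q[:,2],rcond=None)[0]
    print(f,len(q),np.degrees(k[:2]),k[2])
fit("scene0.npy",.071);fit("scene6.npy",.071);fit("scene7.npy",.094)
E
```

```text
scene0.npy 455 [-0.59779181 -0.04715398] 0.07132833877502598
scene6.npy 415 [-0.36664967 -0.19369991] 0.07138378828206644
scene7.npy 421 [-0.60425307  5.54460823] 0.09517142681962935
```

Request:
arm_command --plan '[[[0, 0, 0.02], [0, 0, 0]], [[0, 0, 0.03], [0, 0, 0]], [[0, 0, 0.03], [0, 0, 0]], [[0, 0, 0.02], [0, 0, 0]], [[0, 0, 0.015], [0, 0, 0]], [[0, 0, 0.015], [0, 0, 0]], [[0, 0, 0.02], [0, 0, 0]], [[0, 0, 0], [0, 0, 0]], [[-0.021, 0, 0], [0, 0, 0]], [[0, 0, 0], [0, 0, 0]], [[0, 0, -0.02], [0, 0, 0]], [[0, 0, -0.015], [0, 0, 0]], [[0, 0, -0.015], [0, 0, 0]], [[0, 0, -0.02], [0, 0, 0]], [[0, 0, -0.03], [0, 0, 0]], [[0, 0, -0.03], [0, 0, 0]], [[0, 0, -0.02], [0, 0, 0]], [[0, 0, 0], [0, 0, 0]]]'

```text
clock: 14.22
tcp_pos: [0.4624, -0.0065, 0.2]
tool_rot: [3.141, -0.0, 1.431]
contact_force: [-1.0, 0.2, -6.0]
gripper_width: 0.0168
```

```bash
cat >> h.py <<'E'
def fit(f,zc,c=(.463,0),rad=.05):
    d=np.load(f);P=cloud("scene",d); m=(d>0)&(np.hypot(P[...,0]-c[0],P[...,1]-c[1])<rad)
    k=[0,0,zc]
    for i in range(6):
        r=P[...,2]-(k[0]*(P[...,0]-c[0])+k[1]*(P[...,1]-c[1])+k[2]); q=P[m&(np.abs(r)<.008)]
        A=np.c_[q[:,0]-c[0],q[:,1]-c[1],np.ones(len(q))];k=np.linalg.lstsq(A,q[:,2],rcond=None)[0]
    print(f,len(q),np.degrees(k[:2]),k[2])
E
python3 - <<'E'
from h import *
im,d=shot("8",322,190,r=40,f=7); s=sense();print(s["clock"],s["tcp_pos"],s["contact_force"]);fit("scene8.npy",.094)
E
```

```text
14.275 [ 0.46222478 -0.00648694  0.19977962] [-0.28984382 -0.11424881 -5.56835893]
scene8.npy 461 [-0.23966488 -2.06663773] 0.09513494952735377
```

View pics/scene8.png

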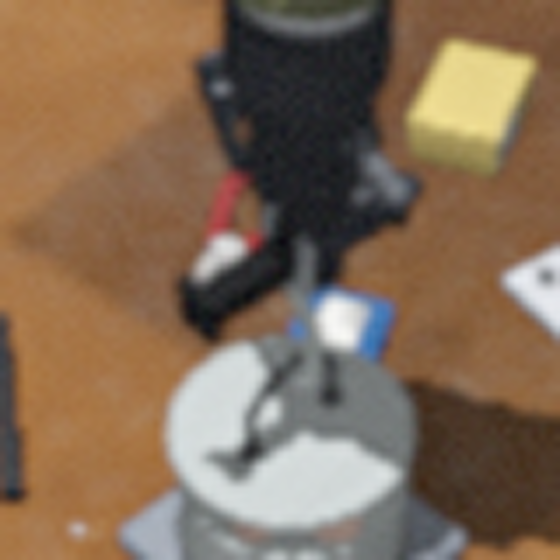

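Request:
arm_command --plan '[[[0, 0, -0.03], [0, 0, 0]], [[0, 0, -0.05], [0, 0, 0]], [[0, 0, -0.03], [0, 0, 0]], [[0.03, -0.008, 0], [0, 0, 0]], [[0.06, -0.016, 0], [0, 0, 0]], [[0.09, -0.024, 0], [0, 0, 0]], [[0.11, -0.03, 0], [0, 0, 0]], [[0.12, -0.032, 0], [0, 0, 0]], [[0.12, -0.032, 0], [0, 0, 0]], [[0.12, -0.032, 0], [0, 0, 0]], [[0.12, -0.032, 0], [0, 0, 0]], [[0.12, -0.032, 0], [0, 0, 0]], [[0.11, -0.03, 0], [0, 0, 0]], [[0.09, -0.024, 0], [0, 0, 0]], [[0.07, -0.02, 0], [0, 0, 0]], [[0.05, -0.013, 0], [0, 0, 0]], [[0.03, -0.008, 0], [0, 0, 0]], [[0, 0, 0], [0, 0, 0]], [[0, 0, 0], [0, 0, 0]]]'

```text
clock: 16.65
tcp_pos: [0.431, 0.2478, 0.2216]
tool_rot: [-3.141, 0.001, 1.43]
contact_force: [0.4, -0.3, -5.8]
gripper_width: 0.0166
```

```bash
python3 - <<'E'
from h import *
im,d=shot("9",280,250,r=60,f=9); s=sense();print(s["clock"],s["tcp_pos"],s["contact_force"]);fit("scene9.npy",.115,c=(.431,.254))
E
python3 -c "
import cv2
cv2.imwrite('pics/scene9s.png',cv2.resize(cv2.imread('pics/scene9.png'),(600,600)))"
```

```text
16.7 [0.43098657 0.24775218 0.22159634] [ 0.66447574 -0.27855362 -6.38239972]
scene9.npy 614 [-0.2406403  -3.38472909] 0.11658259154073682
```

View pics/scene9s.png

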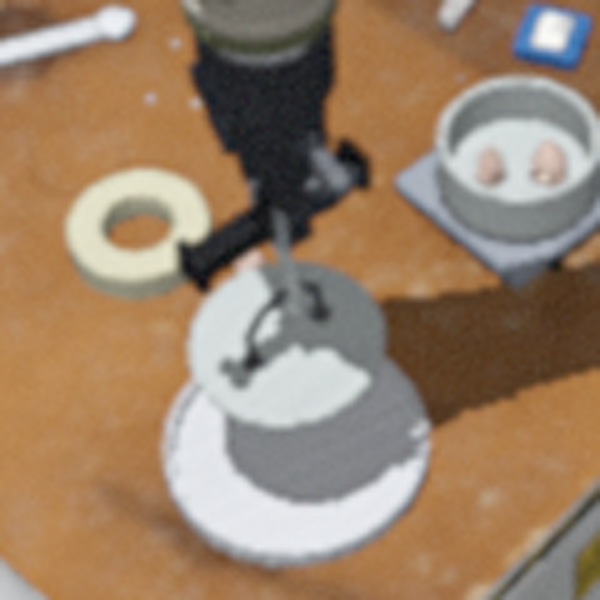

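Request:
arm_command --plan '[[[0, 0, 0.03], [0, 0, 0]], [[0, 0, 0.06], [0, 0, 0]], [[0, 0, 0.07], [0, 0, 0]], [[0, 0, 0.07], [0, 0, 0]], [[0, 0, 0.07], [0, 0, 0]], [[0, 0, 0.05], [0, 0, 0]], [[0, 0, 0.03], [0, 0, 0]], [[0, 0, 0], [0, 0, 0]]]'

```text
clock: 17.7
tcp_pos: [0.4308, 0.2485, 0.1453]
tool_rot: [-3.141, 0.0, 1.431]
contact_force: [-0.5, 0.3, -6.2]
gripper_width: 0.017
```

```bash
python3 - <<'E'
from h import *
im,d=shot("10",280,260,r=60,f=5); s=sense();print(s["clock"],s["tcp_pos"],s["contact_force"]);fit("scene10.npy",.04,c=(.431,.254))
E
```

```text
17.75 [0.43091458 0.24855737 0.14566391] [ 0.63560005  0.79360113 -5.44501904]
scene10.npy 588 [-0.39664952 -2.60592038] 0.040501938861506694
```

View pics/scene10.png

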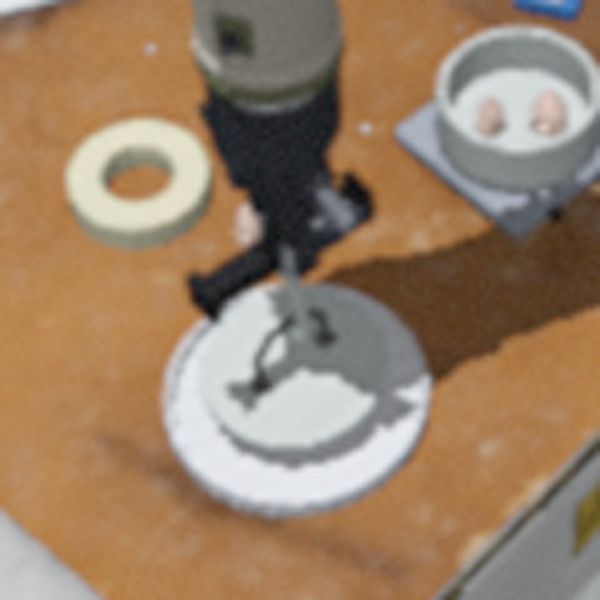

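Request:
arm_command --plan '[[[0, 0, 0.03], [0, 0, 0]], [[0, 0, 0.03], [0, 0, 0]], [[0, 0, 0.015], [0, 0, 0]], [[0, 0, 0.01], [0, 0, 0]], [[0, 0, 0.008], [0, 0, 0]], [[0, 0, 0.007], [0, 0, 0]], [[0, 0, 0.007], [0, 0, 0]], [[0, 0, 0.007], [0, 0, 0]], [[0, 0, 0.007], [0, 0, 0]], [[0, 0, 0], [0, 0, 0]]]'

```text
clock: 19.0
tcp_pos: [0.431, 0.2487, 0.1216]
tool_rot: [3.141, -0.0, 1.431]
contact_force: [-0.7, 0.8, -2.1]
gripper_width: 0.0166
```

Request:
arm_command --plan '[[[0, 0, 0.03], [0, 0, 0]], [[0, 0, 0.04], [0, 0, 0]], [[0, 0, 0.038], [0, 0, 0]], [[0, 0, 0], [0, 0, 0]]]'

```text
clock: 19.5
tcp_pos: [0.4305, 0.2483, 0.099]
tool_rot: [-3.14, 0.001, 1.431]
contact_force: [0.6, 0.4, -1.5]
gripper_width: 0.0166
```

```bash
python3 - <<'E'
from h import *
im,d=shot("11",280,270,r=40,f=8); s=sense();print(s["clock"],s["tcp_pos"],s["contact_force"]);fit("scene11.npy",.018,c=(.431,.254))
E
```

```text
19.55 [0.43062782 0.2484115  0.09941275] [-0.31772976  0.05131271 -1.57690079]
scene11.npy 523 [ 0.08746218 -0.27310078] 0.018101037858190335
```

View pics/scene11.png

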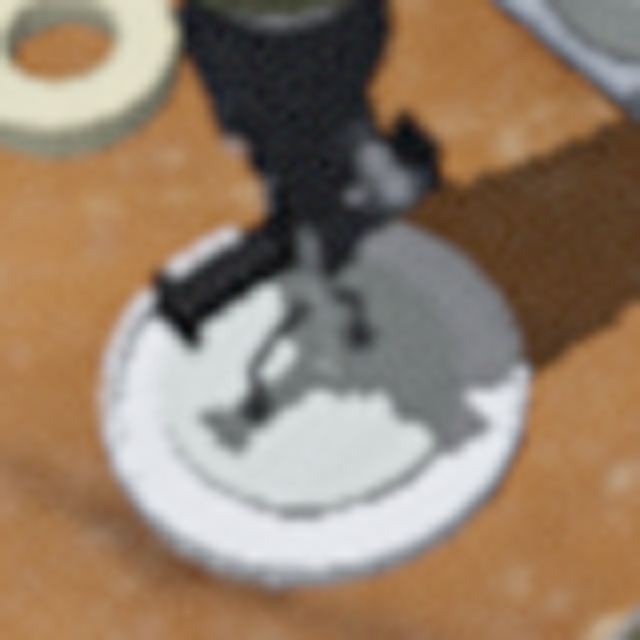

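Request:
arm_command --plan '[[[0, -0.02, 0], [0, 0, 0]], [[0, -0.03, 0], [0, 0, 0]], [[0, -0.035, 0], [0, 0, 0]], [[0, -0.035, 0], [0, 0, 0]], [[0, -0.035, 0], [0, 0, 0]], [[0, -0.035, 0], [0, 0, 0]], [[0, 0, 0], [0, 0, 0]]]'

```text
clock: 20.42
tcp_pos: [0.3927, 0.2539, 0.0999]
tool_rot: [-3.141, 0.0, 1.432]
contact_force: [0.9, -0.2, -2.4]
gripper_width: 0.0165
```

```bash
python3 - <<'E'
from h import *
im,d=shot("12",280,270,r=40,f=8); s=sense();print(s["clock"],s["tcp_pos"],s["contact_force"])
E
```

```text
20.475 [0.39312065 0.25387319 0.09991707] [-0.42538473  0.70039877 -2.15849058]
```

View pics/scene12.png

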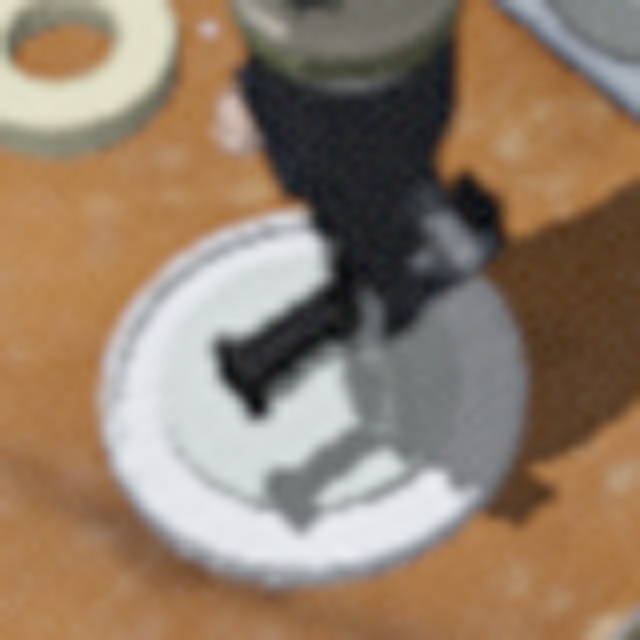

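Request:
arm_command --plan '[[[0, 0, -0.08], [0, 0, 0]], [[0, 0, -0.15], [0, 0, 0]], [[0, 0, -0.18], [0, 0, 0]], [[0, 0, -0.16], [0, 0, 0]], [[0, 0, -0.08], [0, 0, 0]], [[0, 0.1, 0], [0, 0, 0]], [[0, 0.15, 0], [0, 0, 0]], [[0, 0.05, 0], [0, 0, 0]]]'

```text
clock: 21.48
tcp_pos: [0.455, 0.2444, 0.2289]
tool_rot: [-3.141, 0.0, 1.428]
contact_force: [-0.1, -0.7, -2.4]
gripper_width: 0.017
```

Request:
arm_command --plan '[[[-0.06, 0.006, 0], [0, 0, 0]], [[-0.12, 0.012, 0], [0, 0, 0]], [[-0.18, 0.018, 0], [0, 0, 0]], [[-0.19, 0.019, 0], [0, 0, 0]], [[-0.19, 0.019, 0], [0, 0, 0]], [[-0.19, 0.019, 0], [0, 0, 0]], [[-0.19, 0.019, 0], [0, 0, 0]], [[-0.19, 0.019, 0], [0, 0, 0]], [[-0.19, 0.019, 0], [0, 0, 0]], [[-0.19, 0.019, 0], [0, 0, 0]], [[-0.19, 0.019, 0], [0, 0, 0]], [[-0.19, 0.019, 0], [0, 0, 0]], [[-0.19, 0.019, 0], [0, 0, 0]], [[-0.18, 0.018, 0], [0, 0, 0]], [[-0.12, 0.012, 0], [0, 0, 0]], [[-0.05, 0.005, 0], [0, 0, 0]], [[0, 0, 0], [0, 0, 0.061]], [[0, 0, 0], [0, 0, 0]], [[0, 0, 0], [0, 0, 0]]]'

```text
clock: 23.85
tcp_pos: [0.4314, -0.278, 0.2299]
tool_rot: [-3.141, -0.0, 1.338]
contact_force: [0.2, 0.3, -1.4]
gripper_width: 0.0164
```

```bash
python3 - <<'E'
from h import *
im,d=shot("13",370,150); s=sense();print(s["clock"],s["tcp_pos"],s["tool_rot"],s["contact_force"],s["gripper_width"])
E
```

```text
23.9 [ 0.43139353 -0.27812964  0.22988577] [-3.14137627e+00 -9.61197192e-05  1.33744460e+00] [-0.09304262  0.44188635 -2.25840331] 0.01679566968931301
```

View pics/scene13.png

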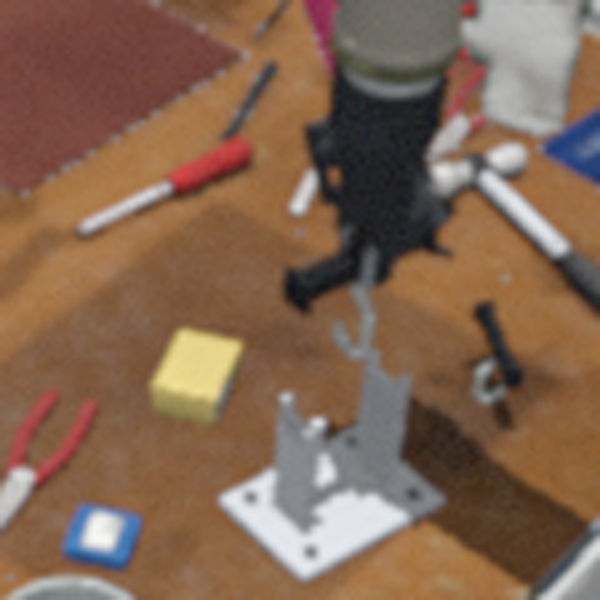

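Request:
arm_command --plan '[[[0, 0, 0.05], [0, 0, 0.001]], [[0, 0, 0.1], [0, 0, 0]], [[0, 0, 0.1], [0, 0, 0]], [[0, 0, 0.1], [0, 0, 0]], [[0, 0, 0.08], [0, 0, 0]], [[0, 0, 0.05], [0, 0, 0]], [[0, 0, 0.04], [0, 0, 0]], [[0, 0, 0.04], [0, 0, 0]], [[0, 0, 0.03], [0, 0, 0]], [[0, 0, 0], [0, 0, 0]], [[0, 0, 0], [0, 0, 0]]]'

```text
clock: 25.28
tcp_pos: [0.4315, -0.2789, 0.1121]
tool_rot: [3.141, 0.0, 1.333]
contact_force: [0.0, -0.1, -2.5]
gripper_width: 0.0164
```

```bash
python3 - <<'E'
from h import *
im,d=shot("14",375,165); s=sense();print(s["clock"],s["tcp_pos"],s["tool_rot"],s["contact_force"],s["gripper_width"])
E
```

```text
25.325 [ 0.43157736 -0.27891583  0.1121397 ] [3.14112270e+00 1.75304154e-04 1.33322608e+00] [ 0.27186513 -0.57259718 -2.33898028] 0.01685958566369838
```

View pics/scene14.png

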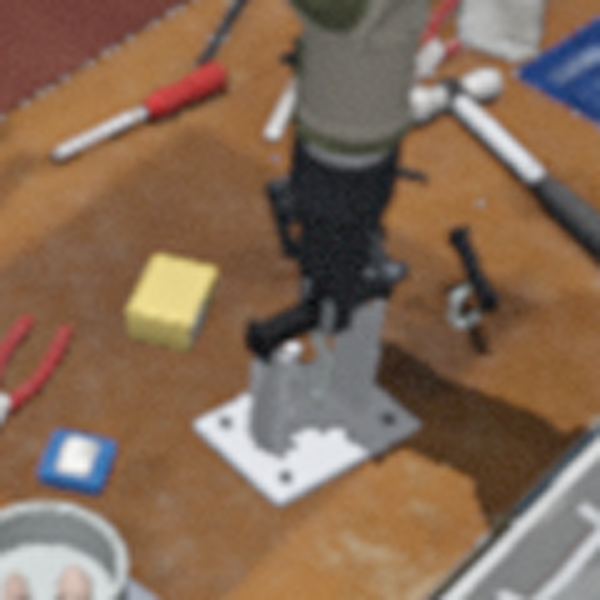

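Request:
arm_command --plan '[[[0, 0, 0.015], [0, 0, 0]], [[0, 0, 0.012], [0, 0, 0]], [[0, 0, 0.01], [0, 0, 0]], [[0, 0, 0.008], [0, 0, 0]], [[0, 0, 0], [0, 0, 0]]]'

```text
clock: 25.95
tcp_pos: [0.4314, -0.2788, 0.1028]
tool_rot: [-3.141, 0.0, 1.333]
contact_force: [-0.1, 0.6, -1.2]
gripper_width: 0.0165
```

Request:
arm_command --plan '[[[0, 0, 0.004], [0, 0, 0]], [[0, 0, 0], [0, 0, 0]]]'

```text
clock: 26.2
tcp_pos: [0.4315, -0.2788, 0.1028]
tool_rot: [3.141, 0.0, 1.333]
contact_force: [-1.4, 1.2, 9.1]
gripper_width: 0.0168
```

Request:
arm_command --plan '[[[0, 0, 0], [0, 0, 0]], [[0, 0, 0], [0, 0, 0]], [[0, 0, 0], [0, 0, 0]], [[0, 0, 0], [0, 0, 0]], [[0, 0, 0], [0, 0, 0]], [[0, 0, 0], [0, 0, 0]], [[0, 0, 0], [0, 0, 0]], [[0, 0, 0], [0, 0, 0]]]' --fingers -1

```text
clock: 27.2
tcp_pos: [0.4314, -0.2788, 0.1021]
tool_rot: [-3.142, 0.0, 1.333]
contact_force: [-0.3, 0.0, 0.3]
gripper_width: 0.0854
```

```bash
python3 - <<'E'
from h import *
im,d=shot("15",375,165); s=sense();print(s["clock"],s["tcp_pos"],s["tool_rot"],s["contact_force"],s["gripper_width"])
E
```

```text
27.25 [ 0.43147284 -0.27882849  0.10206091] [3.14156909e+00 2.79488436e-05 1.33329187e+00] [-0.03246948 -0.43144017  0.14411205] 0.08555098271817006
```

View pics/scene15.png

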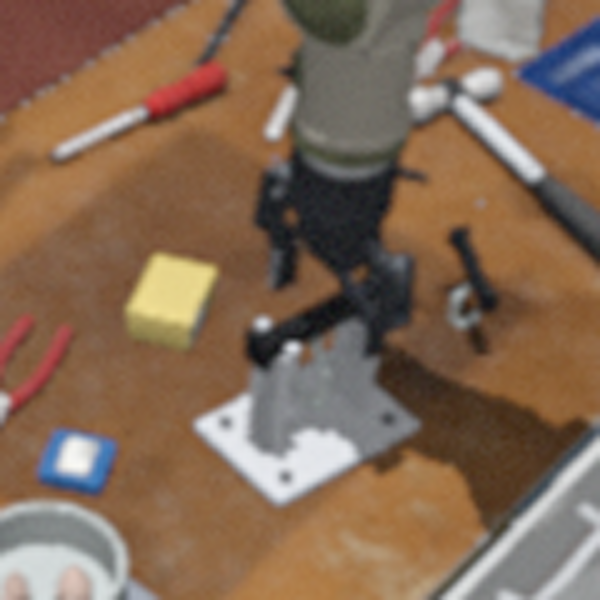

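Seated. Now up and away, then a final check.

Request:
arm_command --plan '[[[0, 0, -0.05], [0, 0, 0]], [[0, 0, -0.12], [0, 0, 0]], [[0, 0, -0.2], [0, 0, 0]], [[0, 0, -0.2], [0, 0, 0]], [[-0.12, 0, -0.1], [0, 0, 0]], [[-0.15, 0.05, 0], [0, 0, 0]], [[-0.17, 0.08, 0], [0, 0, 0]], [[-0.17, 0.08, 0], [0, 0, 0]], [[-0.17, 0.08, 0], [0, 0, 0]], [[-0.12, 0.05, 0], [0, 0, 0]], [[-0.06, 0, 0], [0, 0, 0]], [[0, 0, 0], [0, 0, 0]], [[0, 0, 0], [0, 0, 0]]]'

```text
clock: 28.88
tcp_pos: [0.4524, -0.4802, 0.2364]
tool_rot: [-3.142, -0.0, 1.334]
contact_force: [0.8, 0.0, -0.2]
gripper_width: 0.0853
```

```bash
python3 - <<'E'
from h import *
shot("16",340,210,r=110,f=3); shot("16",310,215,"top",r=110,f=3); s=sense();print(s["clock"],s["tcp_pos"],s["contact_force"],s["dq"].round(3))
fit("scene16.npy",.018,c=(.431,.254))
for n in("scene","top"):
  d=np.load(n+"16.npy");P=cloud(n,d);m=(d>0)&(np.hypot(P[...,0]-.434,P[...,1]+.278)<.08)&(P[...,2]>.112)&(P[...,2]<.15);q=P[m]
  print(n,q.mean(0),np.percentile(q[:,2],[10,50,90]),cv2.minAreaRect(q[:,:2].astype(np.float32)))
a=np.hstack([cv2.imread("pics/scene16.png"),cv2.imread("pics/top16.png")]);print(a.shape);cv2.imwrite("pics/c16.png",cv2.resize(a,(800,int(800*a.shape[0]/a.shape[1]))))
E
```

```text
28.975 [ 0.45256797 -0.48025074  0.23636954] [ 0.32641994 -0.22839102 -0.73411488] [-0.001  0.004  0.005 -0.006  0.001 -0.002  0.001]
scene16.npy 593 [ 0.23066833 -0.40180217] 0.01807050919457723
scene [ 0.42677471 -0.27047258  0.12635076] [0.11690165 0.12752852 0.13325658] ((0.43012720346450806, -0.2725522518157959), (0.12484438717365265, 0.039841409772634506), 77.4313735961914)
top [ 0.43290443 -0.27626826  0.13010122] [0.12235418 0.13104621 0.13589935] ((0.43501102924346924, -0.2757125496864319), (0.12341621518135071, 0.04043138399720192), 77.60856628417969)
(660, 1320, 3)
```

View pics/c16.png

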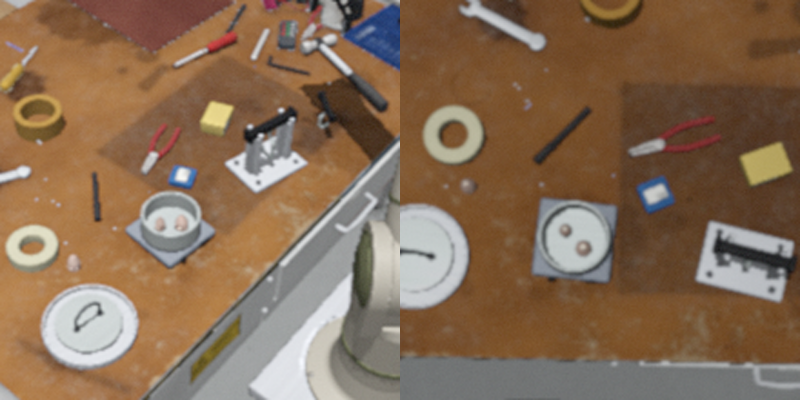

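View pics/top16.png

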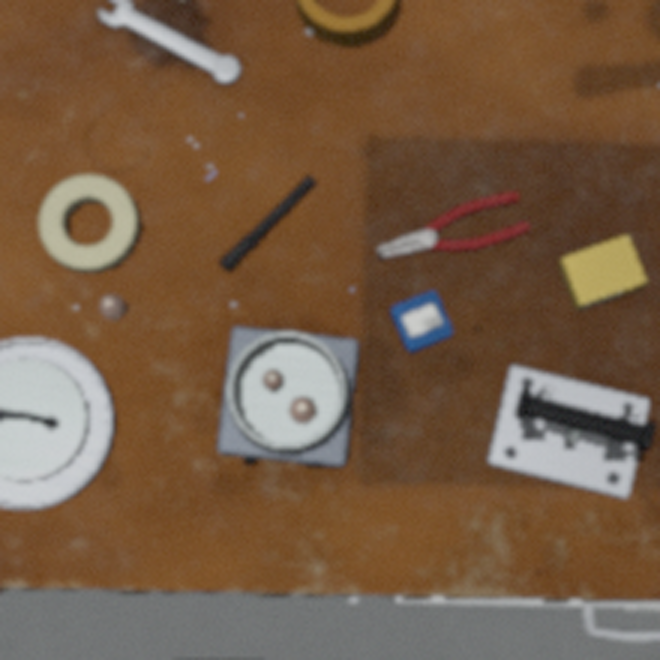

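```bash
python3 -c "
from plant import *
print(job_done())"
```

```text
the job is handed in; nothing more can be done
None
```

The lid lies flat in the tray, the larger lifter hangs back in both notches of its rack, and I handed the job in at about 29 s of the 64 s.

**Checks after the last move:**
- **Lid:** its top face is 18 mm above the worktop, as it should be with the lid in the tray, and its tilt is under 0.5°.
- **Lifter:** the crossbar is within about 2 mm and 1° of where each camera saw it at the start.
- **Robot:** the gripper is empty, away from everything, and feels no contact force.
- **Other things:** the pictures show the other items still in place.

**Not perfect:**
- **First lift:** the lid hung about 5.5° out of level because the hook sat about 4 mm off the middle of the loop. I set it back on the pot, moved the hook and lifted again. It then stayed within about 2° to 3.5° until it was down.
- **Position in the tray:** the lid sits roughly 5 mm off the tray's centre, inside the 20 mm of play.
- **Cameras:** the two cameras disagreed by about 5 mm in x for most things, and 10 mm for the tray, so I used their average.

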